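Release the lamp battery from its charger and stop it with the other finger

TASK

The work-lamp battery in the sloping charger is full: with one fingertip press its release tab down so that the spring pops the battery loose, and with the other finger stop the battery on the slope before any of it slides past the charger's front edge. Only touch and press: do not lift anything, and leave the torch, the tester and the fuse where they are. Finish holding like that, one finger still keeping the tab down and the other still against the stopped battery.

Things in the scene. Friction and masses are not known exactly. Their poses are not given: they have to be found in the camera images.
- charger: Grey charger fixed to the bench, 170 mm long (x), 111 wide, 89 high at the back. Origin: on the bench under the battery's leading end, mid-width. x points level to the high back; the battery slides to -x; y left, z up. The slick bed, y -37 to 37, slopes 16 degrees: 35 mm above the bench at x=0. Behind x=5 mm, rails hook over the battery's shoulders; ahead the bed is open. Tab block: y 37 to 74.
- trap_zone (a point): Point on the open bed surface, on the centre line of the battery's path, at charger (-34, 0, 25) mm: 34 mm ahead of the seated battery's foot and level in x with the middle of the release tab. A fingertip standing here 5 to 20 mm above the bed is in the battery's way.
- bed_edge (a point): Middle of the bed's open front edge, at charger (-71, 0, 15) mm. The battery's leading end gets there after sliding about 65 mm.
- battery_mid (a point): Centre of the loose black battery: stepped block 65 mm long, 48 wide at the foot, 40 at the top, 30 thick, 0.2 to 0.33 kg. Seated: charger (27, 0, 58) mm, tilted with the bed, so its leading face is at x=0 at the bed but leans to x=-8 at the top edge, 64 mm above the bench. A 5 mm high catch bar across the bed holds it. It counts as popped after sliding 8 mm.
- ejector (a joint): Stroke of the spring ejector plate behind the battery, m: 0 = compressed, battery seated; 0.024 = fully out. It pushes the battery down the slope with about 4 N at 0 and 2.5 N at 0.024; then its weight (0.2 to 0.6 N) carries it on faster and faster; unstopped it passes the front edge about 0.3 s after release, so have the finger in its way beforehand.
- tab (a joint): Travel of the release tab, m: 0 = up, catch bar holds; 0.008 = fully down on its stop. The catch lets go at about 0.005. A spring pushes the tab back up when let go: 1.5 N at the top, about 3.5 N fully down.
- tab_top (a point): Centre of the top of the release tab, a level ribbed black finger pad 32 mm (x) by 28 mm (y) beside the bed. Up: charger (-34, 56, 46) mm, so 56 mm left of the middle of the battery's path. Fully down it is 8 mm lower (38 mm above the bench, 13 mm above the bed at trap_zone) and 2 mm nearer the back. Press it straight down.
- torch: Bystander: stainless steel torch lying on the bench to the right of the charger, 122 mm long, 30 mm across its six-sided ends. Origin under its middle.
- tester: Bystander: blue plastic tester, a flat box 110 x 62 x 28 mm (36 mm over its dial) lying to the left of the charger's back. Origin under its middle.
- fuse: Bystander: grey screw-in fuse standing upright to the left of the release tab, 28 mm across, 51 mm tall. Origin under its middle.
Not all that is in view belongs to the job. What is shaped like the part that bears battery_mid but red or white is not meant.

How it is judged:
On the way:
1. a finger presses the release tab (value of joint tab above 0.003 m and contact force between the fingers and tab above 0.3 N).
At the end, for the whole second after the job is handed in: Through the last second the battery is at rest on the charger's bed, 8 to about 65 mm down from its seat, with a finger against it (over 0.1 N), while the other finger still presses the tab (over 0.3 N) more than 5 mm down (x of battery_mid in the frame of charger between -0.036 and 0.0195 m and y of battery_mid in the frame of charger between -0.01 and 0.01 m and linear speed of battery below 0.015 m/s and contact force between the fingers and battery above 0.1 N and value of joint tab above 0.005 m and contact force between the fingers and tab above 0.3 N); the arm keeps its last pose, push and grip.
It fails at once if the battery slides past the charger's front edge (x of battery_mid in the frame of charger below -0.038 m).
It fails at once if the battery is lifted off its bed (z of battery_mid in the frame of charger above 0.068 m or angle between battery_mid's own z axis and vertical above 0.3 rad).
It fails at once if the torch, the tester or the fuse is moved or lifted (distance of any of torch, tester, fuse from where it was at the start of the episode above 0.015 m).
It also fails if it takes over 35 s, if anything falls off the work surface, if the arm or the gripper's body presses on something with over 40 N, if the wrist force passes 120 N, or if a joint passes its speed limit or range.

ROBOT

A 7-joint arm with a two-finger parallel gripper is mounted at the origin on the work surface. World frame = base frame: x ahead of the robot, y to its left, z up, the work surface at z = 0. Lengths are in m, angles in rad, forces in N, time in s.
With the tool pointing down it reaches from about 0.425 to 0.95 m from the base axis. Payload 4.7 kg.
Tool frame: the origin (TCP) lies on the mounting face of the last link; the fingertips stand 173 mm ahead of it and the grasp point (between the pads) lies 155 mm ahead of it (nose_length is the distance from the TCP to the fingertips, in m); z points along the fingers, y is the direction in which the jaws open and shut (so a half turn about z gives the same grasp; the last joint's range is limited). The gripper opens to 85 mm and grips with 20 to 120 N. Pads are 22 mm wide; open, the fingers measure 114 mm over their backs; the gripper's body (76 mm by 85 mm) begins 54 mm behind the grasp point. The pads swing forward as they close: fully open they stand 13 mm farther back than shut.
Start: joints at [-1.297, 0.469, -0.049, 1.532, 0.024, 1.141, -0.082], TCP at [0.201, 0.644, 0.405] pointing down, gripper open.
Joint ranges: [-2.59, 2.59], [-0.33, 1.99], [-1.39, 1.29], [0.1, 2.45], [-1.04, 4.18], [0.21, 1.99], [-2.66, 2.66]. Speed limits (rad/s): [2.57, 2.57, 3.14, 3.14, 3.14, 3.14, 3.14].

INTERFACE

Orientations are given as a rotation vector (axis times angle).
In Python, from bench import * gives the robot as it stands.
- The arm moves only by the tool servo_tool, never from a script. Its argument "steps" is a list of rows, each a list of 7 numbers: the shift along the tool's x, y, z in m, then the turn, a rotation vector about the tool's x, y, z in rad, then the finger opening in m, from 0 to 0.0854. In form: [[x, y, z, ax, ay, az, fingers], ...]. A call has 1 to 8 rows; each row is the pose to reach, as a shift and turn from the pose commanded when the call began, along the tool's axes at that moment; what a row does not reach only later rows make up. A row lasts 1/12 s, in which the tool goes at most 41.7 mm and 7.16 degrees, less where a joint would pass 70% of its speed; a pose out of reach is approached as far as the arm can. A call with a gripper value outside its range is refused whole. The fingers move at their own pace and stop on an object; "grip_force" is the grip in N (left out, the last holds). Time passes only in rows, so rows that repeat a pose let the fingers close. It gives the time, the measured TCP pose, the force and the opening at its end, in the units of the state.
- read_state(): the state, without advancing time (a new reading comes with each control period).
- camera(name): name is "scene" or "top" or "wrist"; returns the picture (480x640x3 uint8, blue, green, red); there is no depth.
- camera_info(name): a dict with "fx", "fy", "cx", "cy" (pixels), "rvec" (rotation vector, rad) and "tvec" (3), from world to camera coordinates, as OpenCV has them. Camera axes: x right, y down, z forward; pixel columns grow to the right and rows downward; lengths in m; the calibration is good to about 2 mm. A picture is of the moment at which its call begins: read the wrist's pose just before it. camera_info takes no time and is no camera call; for the wrist camera it gives the pose at the moment of the call.
- finish_job(): hands the job in, once; it reports no verdict.
The state is a dict: "clock": time; "joint_positions": joint angles; "dq": joint speeds; "effort": joint torques, N m; "eef_pos": TCP position; "tool_rot": TCP orientation; "force": force on the tool from outside, world axes, zero at the start; "wrist_torque": the same for the moment, N m; "grip_width": finger opening in m.
Only numpy, scipy, OpenCV 4.12 (cv2) and the standard library are available. Lean on these libraries where they do the work, as an engineer would, in place of code of your own. Each camera call takes 0.05 s, during which the arm holds its last target.

## Working session

There is one attempt and no reset: what is moved stays moved. The work goes in short steps, Python scripts to look and compute and a tool call to move; the robot and the scene stay as the last step left them, time stands still between calls to the robot, and variables do not carry over. Pictures are saved under pics/ and viewed, and the job is handed in when it is done.

Besides the shell and the picture viewer there is one more tool, called after "Call:" as name(argument=value, ...), one argument or row to a line, values as JSON. servo_tool: Moves the arm, as the interface text tells. Its arguments: {"type":"object","properties":{"steps":{"type":"array","items":{"type":"array","items":{"type":"number"}}},"grip_force":{"type":"number"}},"required":["steps"]}

```bash
mkdir -p pics; python3 - <<'E'
from bench import *
import cv2
s=read_state();print({k:s[k] for k in s})
for n in("scene","top","wrist"):
    i=camera_info(n);print(n,i);cv2.imwrite(f"pics/{n}0.png",camera(n))
E
```

```text
{'clock': 0.0, 'joint_positions': array([-1.29691701,  0.46948772, -0.04861911,  1.53370984,  0.02409988,
        1.14102468, -0.08227165]), 'dq': array([-0.00178492, -0.00047394,  0.00010731,  0.00113855, -0.00030213,
       -0.00152464,  0.00034864]), 'effort': array([ 2.97015904e-04, -5.10303211e+01, -4.64879489e-02, -2.37712795e+01,
        1.06759113e-02,  7.53091561e-03, -1.75852728e-05]), 'eef_pos': array([0.2011598 , 0.64406931, 0.40362321]), 'tool_rot': array([-0.47362601, -3.10543798,  0.0031874 ]), 'force': array([-0.3252257 , -0.49385788,  0.51114517]), 'wrist_torque': array([0.00395226, 0.00612314, 0.01794013]), 'grip_width': 0.08552909862200012}
scene {'fx': 486.2484408231464, 'fy': 486.2484408231464, 'cx': 315.49801767110824, 'cy': 238.63999887440593, 'rvec': array([ 1.88123187,  1.77666961, -0.64402557]), 'tvec': array([-0.10096303, -0.34827326,  1.15359122])}
top {'fx': 544.8940168311439, 'fy': 544.8940168311439, 'cx': 316.7624384751658, 'cy': 242.2536548300966, 'rvec': array([ 2.19236937, -2.14773909,  0.1070773 ]), 'tvec': array([0.07673065, 0.53189185, 1.05075416])}
wrist {'fx': 370.6099885012869, 'fy': 370.6099885012869, 'cx': 312.45921232925645, 'cy': 239.75349818472353, 'rvec': array([-2.32562482, -1.71114682, -0.25752677]), 'tvec': array([-0.67501825, -0.03953276,  0.37930437])}
```

View pics/scene0.png

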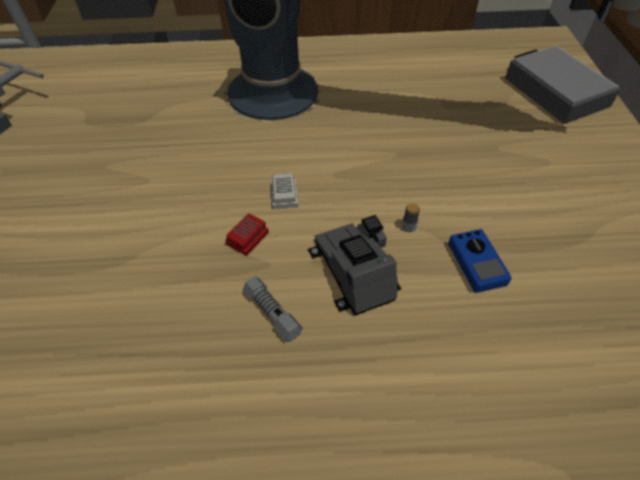

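View pics/top0.png

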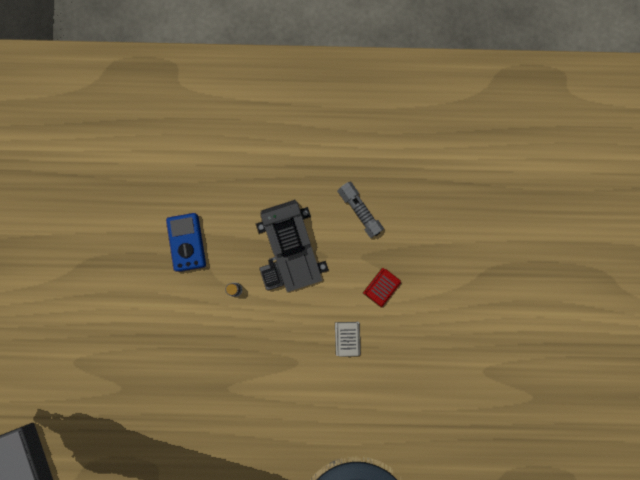

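View pics/wrist0.png

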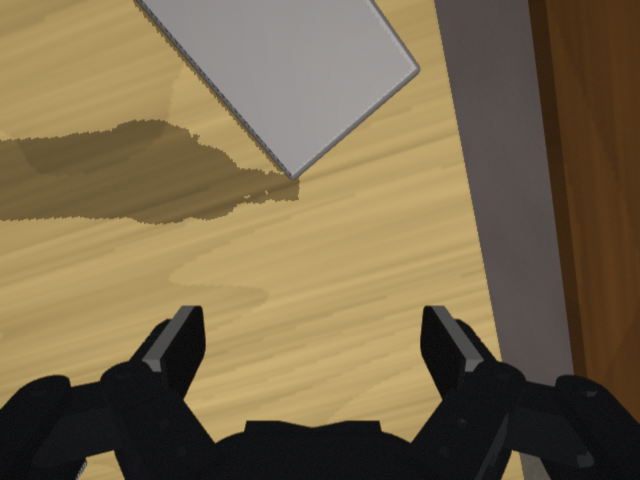

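The black battery sits in the grey charger: scene (358,248), top (289,237). Two things could be mistaken for it: the red pack at scene (246,233) / top (382,287), and the white one at scene (285,190) / top (347,339). By the description it is the black one. Next I check it in a close crop.

```bash
python3 - <<'E'
import cv2
a=cv2.imread("pics/top0.png")[180:310,210:340];cv2.imwrite("pics/topc.png",cv2.resize(a,None,fx=4.6,fy=4.6,interpolation=cv2.INTER_CUBIC))
a=cv2.imread("pics/scene0.png")[200:320,290:430];cv2.imwrite("pics/scenec.png",cv2.resize(a,None,fx=5,fy=5,interpolation=cv2.INTER_CUBIC))
E
```

```text
(no output)
```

View pics/topc.png

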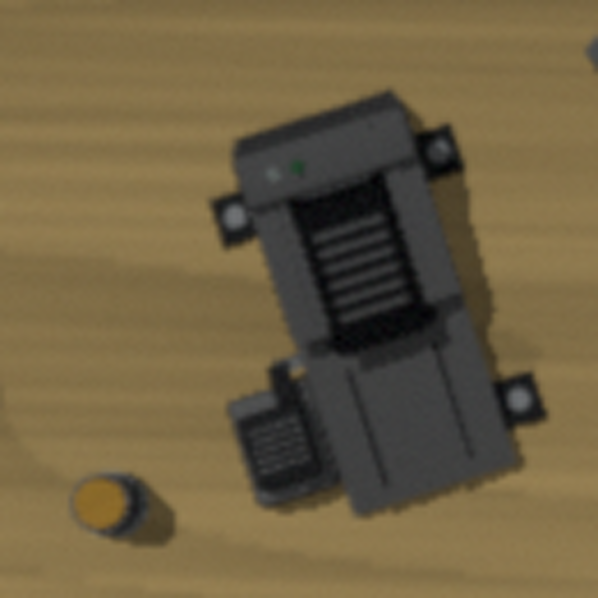

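View pics/scenec.png

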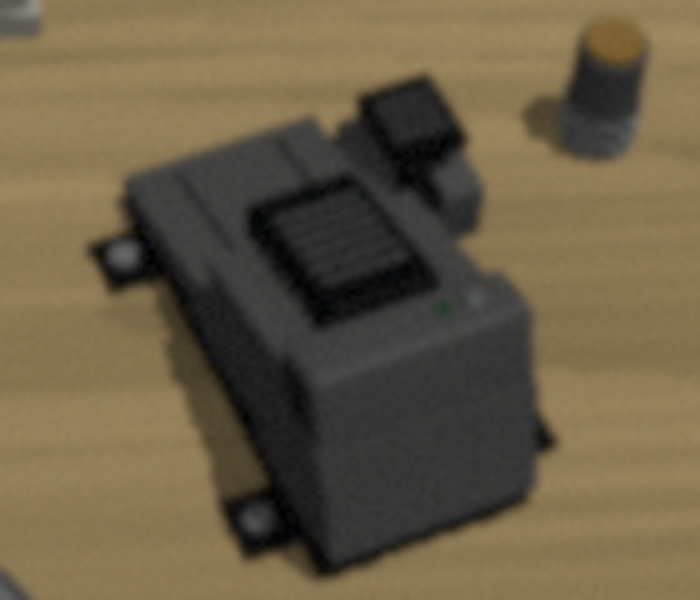

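```bash
cat > fit.py <<'E'
from bench import *
import cv2,numpy as np
from scipy.optimize import least_squares
def obs(cx,cy,s,ox,oy): return (ox+cx/s,oy+cy/s)
T=lambda x,y:("top",obs(x,y,4.6,210,180)); S=lambda x,y:("scene",obs(x,y,5,290,200))
P=[((-34,56,46),T(280,446)),((-71,0,15),T(444,490)),((99,0,89),T(314,117)),
   ((-34,56,46),S(413,117)),((-71,0,15),S(220,151)),((99,0,89),S(422,335))]
info={n:camera_info(n) for n in("top","scene")}
def proj(n,w):
    i=info[n];K=np.array([[i["fx"],0,i["cx"]],[0,i["fy"],i["cy"]],[0,0,1]])
    return cv2.projectPoints(np.float64(w).reshape(-1,1,3),i["rvec"],i["tvec"],K,None)[0].reshape(-1,2)
def c2w(p,q):
    c,s=np.cos(q[2]),np.sin(q[2]);p=np.asarray(p,float)/1000
    return np.stack([q[0]+c*p[...,0]-s*p[...,1],q[1]+s*p[...,0]+c*p[...,1],p[...,2]],-1)
def res(q,P=P): return np.concatenate([proj(o[0],c2w(p,q))[0]-o[1] for p,o in P])
if __name__=="__main__":
    for m in(P,P[:3],P[3:]):
        r=least_squares(lambda q:res(q,m),[.6,.1,.3]);print(r.x.round(4),r.fun.round(1))
    q=least_squares(res,[.6,.1,.3]).x
    for n in((-34,0,25),(-34,56,46),(27,0,58)):print(n,c2w(n,q).round(4))
E
python3 fit.py
```

```text
[0.5043 0.131  0.3107] [ 0.3  2.3 -1.7  3.1  0.  -3.5 -1.8 -3.5 -1.6 -4.8  1.9  8. ]
[0.5057 0.1303 0.3309] [ 1.2  2.  -0.6  2.1 -0.6 -4. ]
[0.5026 0.1318 0.2941] [-0.9 -4.  -0.7 -5.7  1.3  7.3]
(-34, 0, 25) [0.4719 0.1206 0.025 ]
(-34, 56, 46) [0.4548 0.1739 0.046 ]
(27, 0, 58) [0.53   0.1393 0.058 ]
```

```bash
cat > h.py <<'E'
from fit import *
from scipy.spatial.transform import Rotation as R
def rel(p,yaw):
    s=read_state();Rc=R.from_rotvec(s["tool_rot"]);d=Rc.inv().apply(np.array(p)-s["eef_pos"])
    y=np.array([-np.sin(yaw),np.cos(yaw),0]);z=np.array([0,0,-1.]);x=np.cross(y,z)
    Rt=R.from_matrix(np.stack([x,y,z],1));r=(Rc.inv()*Rt).as_rotvec()
    print("shift",d.round(4),"turn",r.round(4));return Rt
E
python3 - <<'E'
from h import *
q=[.505,.131,.325]
rel(np.r_[c2w((-34,28,0),q)[:2],.36],q[2])
w=camera_info("wrist");s=read_state()
Rw=R.from_rotvec(w["rvec"]);Rc=R.from_rotvec(s["tool_rot"])
print("cam in tool",Rc.inv().apply(-Rw.inv().apply(w["tvec"])-s["eef_pos"]), (Rw*Rc).as_matrix().round(3))
# fuse
for n,ob,z in(("fuse top","top",.051),):
    i=info["top"];px=(210+103/4.6,180+503/4.6)
    K=np.array([[i["fx"],0,i["cx"]],[0,i["fy"],i["cy"]],[0,0,1]]);M=R.from_rotvec(i["rvec"]);o=-M.inv().apply(i["tvec"])
    d=M.inv().apply(np.linalg.inv(K)@[*px,1]);p=o+d*(z-o[2])/d[2];c,s_=np.cos(q[2]),np.sin(q[2]);v=p-[q[0],q[1],0]
    print(n,p,"charger",c*v[0]+s_*v[1],-s_*v[0]+c*v[1])
E
```

```text
shift [-0.399  -0.3965  0.0445] turn [-1.400e-03 -4.000e-04 -6.277e-01]
cam in tool [0.07489974 0.00080063 0.03077723] [[ 0.     1.    -0.   ]
 [-0.955  0.    -0.296]
 [-0.296  0.     0.955]]
fuse top [0.43382059 0.24727522 0.051     ] charger -0.030325522362896574 0.13291651034170643
```

Call:
servo_tool(
  steps=[
    [-0.028,-0.028,0,0,0,-0.08,0.085],
    [-0.056,-0.056,0,0,0,-0.16,0.085],
    [-0.084,-0.084,0,0,0,-0.24,0.085],
    [-0.112,-0.112,0,0,0,-0.32,0.085],
    [-0.14,-0.14,0,0,0,-0.4,0.085],
    [-0.168,-0.168,0,0,0,-0.48,0.085],
    [-0.196,-0.196,0,0,0,-0.56,0.085],
    [-0.2,-0.2,0,0,0,-0.63,0.085],
  ],
)

```text
clock: 0.82
eef_pos: [0.3364, 0.3871, 0.4044]
tool_rot: [-0.502, 3.101, -0.007]
force: [0.0, -0.2, 0.2]
grip_width: 0.0847
```

```bash
python3 - <<'E'
from h import *
q=[.505,.131,.325]
rel(np.r_[c2w((-34,28,0),q)[:2],.38],q[2])
print(read_state()["joint_positions"])
E
```

```text
shift [-0.0451 -0.2682  0.0257] turn [-0.0047 -0.0001 -0.004 ]
[-0.8672145   0.20857919 -0.08309461  1.90947315  0.02441878  1.02718375
  0.93057398]
```

Call:
servo_tool(
  steps=[
    [-0.006,-0.038,0.003,0,0,0,0.06],
    [-0.012,-0.076,0.006,0,0,0,0.043],
    [-0.019,-0.114,0.01,0,0,0,0.043],
    [-0.026,-0.152,0.014,0,0,0,0.043],
    [-0.032,-0.19,0.018,0,0,0,0.043],
    [-0.039,-0.228,0.022,0,0,0,0.043],
    [-0.045,-0.268,0.025,-0.005,0,-0.004,0.043],
    [-0.045,-0.268,0.025,-0.005,0,-0.004,0.043],
  ],
)

```text
clock: 1.48
eef_pos: [0.464, 0.1466, 0.3792]
tool_rot: [0.498, -3.101, -0.001]
force: [0.7, -0.6, 0.5]
grip_width: 0.0427
```

```bash
python3 - <<'E'
from h import *
s=read_state();i=camera_info("wrist");im=camera("wrist")
cv2.imwrite("pics/w1.png",im);np.savez("w1.npz",**i);print(s["eef_pos"],s["grip_width"],s["dq"].round(3),s["joint_positions"])
E
```

```text
[0.46400969 0.14656898 0.37919529] 0.0427138684741326 [-0.061 -0.008 -0.101 -0.001 -0.044  0.013 -0.107] [-0.48425583  0.1867974   0.10492818  2.00388965 -0.02507674  0.95249559
  1.52259497]
```

View pics/w1.png

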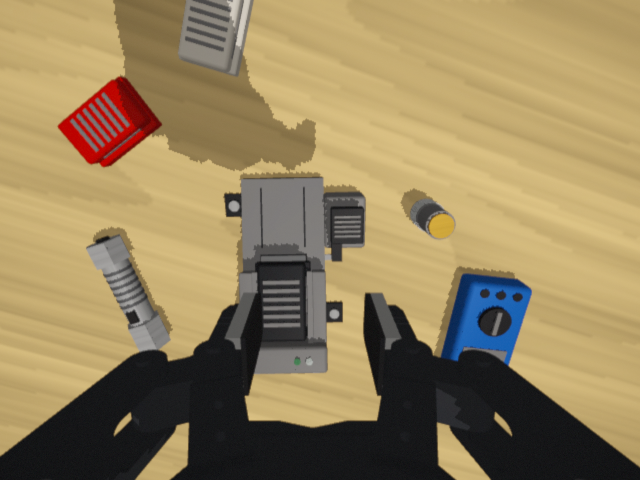

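The wrist picture shows the bed's front edge at (242–323,178), the tab pad at about (348,225), the battery front at about (283,262) and the fuse at (440,225). I enlarge it.

```bash
python3 - <<'E'
import cv2
a=cv2.imread("pics/w1.png")[165:285,220:380];cv2.imwrite("pics/w1c.png",cv2.resize(a,None,fx=5,fy=5,interpolation=cv2.INTER_CUBIC))
E
```

```text
(no output)
```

View pics/w1c.png

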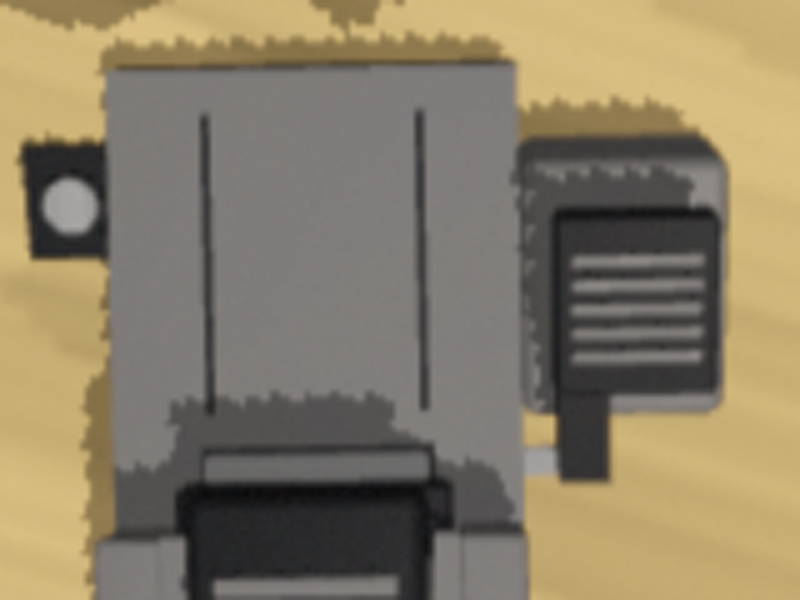

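```bash
python3 - <<'E'
from h import *
import fit
fit.info["w"]=dict(np.load("w1.npz"))
W=lambda x,y:("w",obs(x,y,5,220,165))
Pw=[((-71,-37,15),W(107,68)),((-71,37,15),W(515,62)),((-34,56,46),W(637,304)),((-50,42,46),W(557,214)),((-50,70,46),W(718,212)),((-18,70,46),W(714,392)),((-18,42,46),W(553,392))]
for m in(Pw,Pw+P[:2]+P[3:5]):
    r=least_squares(lambda q:res(q,m),[.5,.13,.32]);print(r.x.round(4),(r.fun).round(1))
q=least_squares(lambda q:res(q,Pw),[.5,.13,.32]).x
print(*[(n,(5*(proj("w",c2w(n,q))[0]-[220,165])).round()) for n in((0,-24,35),(0,24,35),(5,37,36),(5,-37,36),(-8,20,64),(-8,-20,64))])
E
```

```text
[0.5116 0.1354 0.3329] [-0.6 -0.2  0.4 -0.2 -0.2  0.1 -0.8 -0.3  0.7 -0.3  0.5  0.3  0.   0.7]
[0.5116 0.1352 0.335 ] [-0.9 -0.1  0.1 -0.3 -0.5 -0.1 -1.1 -0.4  0.4 -0.5  0.3  0.1 -0.2  0.6
 -1.1 -1.  -2.9 -1.   0.4 -0.8  0.2 -1.5]
((0, -24, 35), array([184., 477.])) ((0, 24, 35), array([450., 473.])) ((5, 37, 36), array([523., 500.])) ((5, -37, 36), array([113., 506.])) ((-8, 20, 64), array([424., 489.])) ((-8, -20, 64), array([180., 493.]))
```

```bash
python3 - <<'E'
from h import *
q=[.5116,.1354,.333]
rel(np.r_[c2w((-35,28,0),q)[:2],.235],q[2])
E
```

```text
shift [-0.0065 -0.0023  0.1443] turn [ 0.0035 -0.0007 -0.0109]
```

Call:
servo_tool(
  steps=[
    [-0.003,-0.001,0.02,0.003,0,-0.011,0.043],
    [-0.0065,-0.0023,0.045,0.003,0,-0.011,0.043],
    [-0.0065,-0.0023,0.07,0.003,0,-0.011,0.043],
    [-0.0065,-0.0023,0.095,0.003,0,-0.011,0.043],
    [-0.0065,-0.0023,0.115,0.003,0,-0.011,0.043],
    [-0.0065,-0.0023,0.13,0.003,0,-0.011,0.043],
    [-0.0065,-0.0023,0.144,0.003,0,-0.011,0.043],
    [-0.0065,-0.0023,0.144,0.003,0,-0.011,0.043],
  ],
)

```text
clock: 2.2
eef_pos: [0.4664, 0.1559, 0.2333]
tool_rot: [0.537, -3.089, -0.002]
force: [-1.0, -0.8, -0.4]
grip_width: 0.0429
```

```bash
python3 - <<'E'
from h import *
q=[.5116,.1354,.333]
rel(np.r_[c2w((-35,28,0),q)[:2],.235],q[2])
s=read_state();print(s["eef_pos"],s["force"],s["grip_width"])
cv2.imwrite("pics/w2.png",camera("wrist"))
a=camera("scene")[140:320,270:450];cv2.imwrite("pics/s2.png",cv2.resize(a,None,fx=3.3,fy=3.3,interpolation=cv2.INTER_CUBIC))
E
```

```text
shift [-0.0009 -0.0061 -0.0018] turn [ 0.0023 -0.0056  0.011 ]
[0.46642278 0.1558917  0.23325558] [-1.04405469 -0.81122075 -0.36307593] 0.04293202918448141
```

View pics/w2.png

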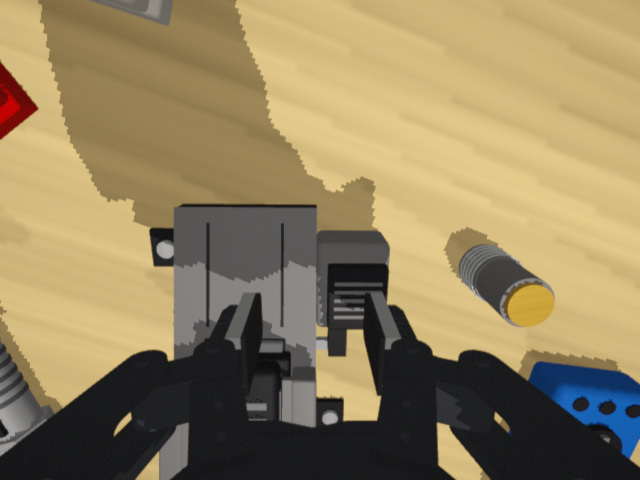

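View pics/s2.png

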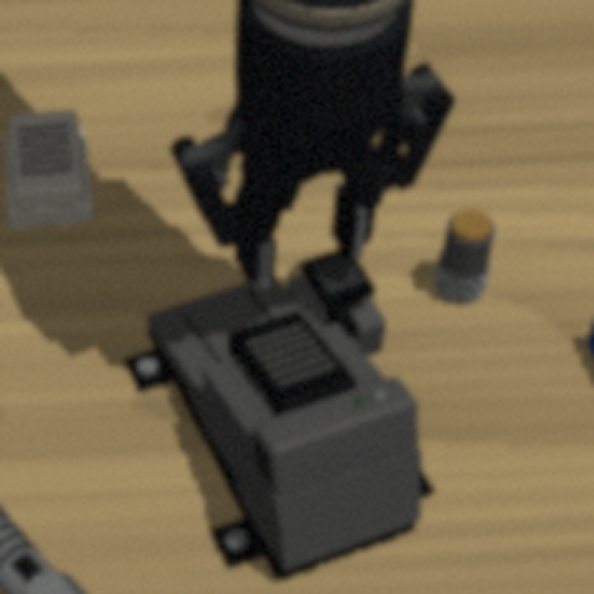

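```bash
python3 - <<'E'
from h import *
q=[.5116,.1354,.333]
rel(np.r_[c2w((-35,28,0),q)[:2],.235],q[2])
s=read_state();print(s["eef_pos"],s["force"],s["dq"].round(3),s["clock"])
E
```

```text
shift [ 0.0002 -0.0057  0.0005] turn [ 0.0024 -0.0009  0.0104]
[0.46763102 0.15588829 0.23556043] [ 1.15349043  0.58348322 -0.40087512] [-0.    -0.024  0.007 -0.015  0.    -0.002  0.   ] 2.3
```

Call:
servo_tool(
  steps=[
    [0,-0.0055,0,0.002,0,0.01,0.043],
    [0,-0.0055,0,0.002,0,0.01,0.043],
    [0,-0.0055,0,0.002,0,0.01,0.043],
    [0,-0.0055,0,0.002,0,0.01,0.043],
  ],
)

```text
clock: 2.63
eef_pos: [0.47, 0.1499, 0.2364]
tool_rot: [-0.519, 3.097, 0.001]
force: [0.1, -0.3, -0.4]
grip_width: 0.043
```

```bash
python3 - <<'E'
from h import *
q=[.5116,.1354,.333]
rel(np.r_[c2w((-35,28,0),q)[:2],.235],q[2])
s=read_state();i=camera_info("wrist");im=camera("wrist")
np.savez("w3.npz",**i);print(s["eef_pos"],s["force"],s["dq"].round(3))
Rc=R.from_rotvec(s["tool_rot"]);fit.info["w"]=i if 0 else i
E
python3 - <<'E'
E
python3 - <<'E'
from h import *
import fit
i=camera_info("wrist");im=camera("wrist");fit.info["w"]=i;s=read_state();np.savez("w3.npz",**i)
q=[.5116,.1354,.333];big=cv2.resize(im[190:400,140:420],None,fx=2.8,fy=2.8,interpolation=cv2.INTER_CUBIC)
pts=[(-71,-37,15),(-71,37,15),(-50,42,46),(-50,70,46),(-18,70,46),(-18,42,46),(-34,56,46),(-34,0,25)]
for p in pts:
    u=(proj("w",c2w(p,q))[0]-[140,190])*2.8;cv2.circle(big,tuple(int(v) for v in u),3,(0,0,255),-1)
Rc=R.from_rotvec(s["tool_rot"])
for y in(-.0215,.0215):
  for x in(-.011,.011):
    w=s["eef_pos"]+Rc.apply([x,y,.168]);u=(proj("w",w)[0]-[140,190])*2.8;cv2.circle(big,tuple(int(v) for v in u),3,(0,255,0),-1)
cv2.imwrite("pics/w3.png",big)
E
```

```text
shift [0.0004 0.0007 0.0014] turn [ 0.0002  0.0015 -0.0011]
[0.46997946 0.14987469 0.23638943] [ 0.06815675 -0.33334719 -0.35741572] [-0.001  0.005 -0.005  0.002 -0.001 -0.001  0.   ]Traceback (most recent call last):
  File "<stdin>", line 6, in <module>
NameError: name 'fit' is not defined
```

View pics/w3.png

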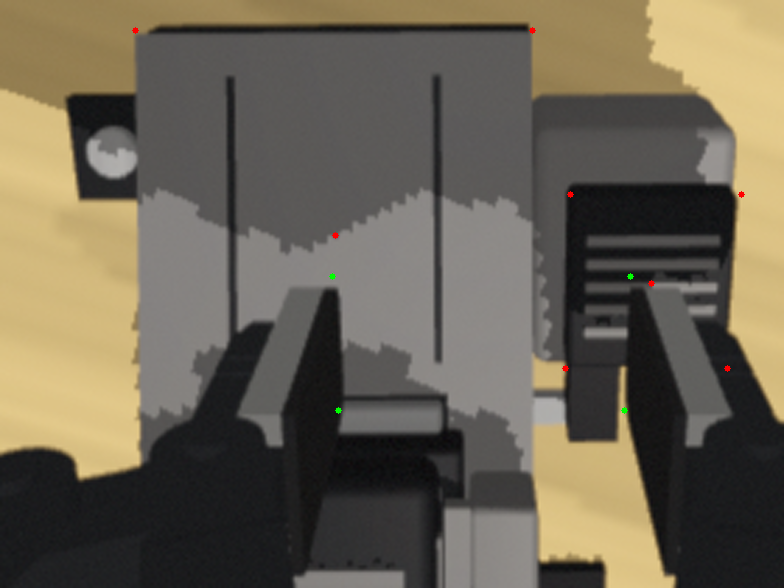

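```bash
python3 - <<'E'
from h import *
import fit
fit.info["w"]=dict(np.load("w3.npz")) ;s=read_state()
q=[.5116,.1354,.333]
Rc=R.from_rotvec(s["tool_rot"])
for z in(.16,.164,.168,.172):
    w=s["eef_pos"]+Rc.apply([.011,-.0215,z]);print(z,(proj("w",w)[0]-[140,190])*2.8)
rel(np.r_[c2w((-35,28,0),q)[:2],.222],q[2])
E
```

```text
0.16 [324.70637237 301.34932761]
0.164 [328.83562454 288.69154336]
0.168 [332.75457722 276.67840991]
0.172 [336.47889702 265.26190287]
shift [0.0003 0.0006 0.0141] turn [ 0.0003  0.0008 -0.0008]
```

Call:
servo_tool(
  steps=[
    [0,0.0005,0.004,0,0,0,0.049],
    [0,0.0005,0.008,0,0,0,0.049],
    [0,0.0005,0.012,0,0,0,0.049],
    [0,0.0005,0.016,0,0,0,0.049],
    [0,0.0005,0.02,0,0,0,0.049],
    [0,0.0005,0.022,0,0,0,0.049],
    [0,0.0005,0.022,0,0,0,0.049],
    [0,0.0005,0.022,0,0,0,0.049],
  ],
)

```text
clock: 3.4
eef_pos: [0.4698, 0.1505, 0.2136]
tool_rot: [-0.519, 3.098, 0.0]
force: [0.3, 0.5, 1.8]
grip_width: 0.0489
```

```bash
cat > look.py <<'E'
from h import *
import fit,sys
i=camera_info("wrist");im=camera("wrist");fit.info["w"]=i;s=read_state();np.savez("wl.npz",**i)
q=[.5116,.1354,.333];big=cv2.resize(im[190:400,140:420],None,fx=2.8,fy=2.8,interpolation=cv2.INTER_CUBIC)
cv2.imwrite(sys.argv[1],big)
rel(np.r_[c2w((-35,28,0),q)[:2],.2015],q[2]);print(s["eef_pos"],s["force"].round(2),s["grip_width"],s["clock"])
E
python3 look.py pics/w4.png
```

```text
shift [0.0004 0.0001 0.0122] turn [ 0.0001  0.0004 -0.0009]
[0.46975575 0.15044499 0.21374084] [0.08 0.54 0.43] 0.04921424781650054 3.45
```

View pics/w4.png

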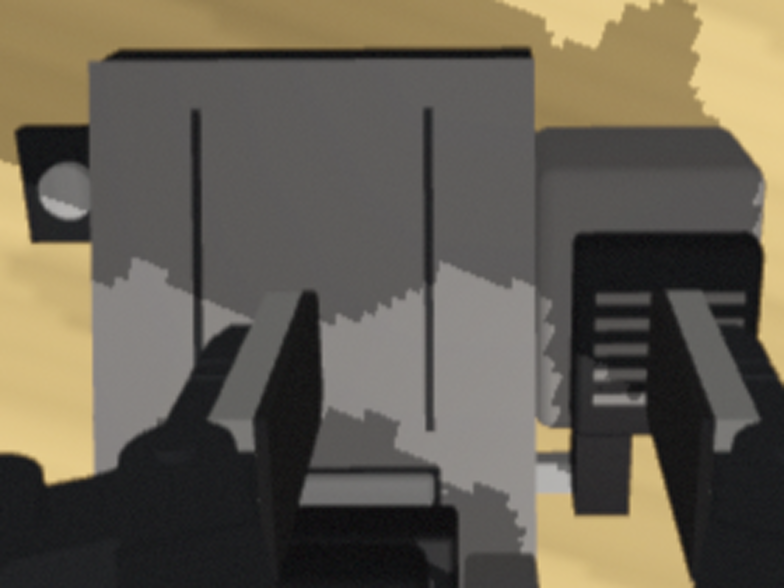

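The trap finger stands on the path's centre line, and the tab finger is over the ribs. Pressing now.

Call:
servo_tool(
  steps=[
    [0,0,0.003,0,0,0,0.049],
    [0,0,0.006,0,0,0,0.049],
    [0,0,0.008,0,0,0,0.049],
    [0,0,0.01,0,0,0,0.049],
    [0,0,0.011,0,0,0,0.049],
    [0,0,0.012,0,0,0,0.049],
    [0,0,0.012,0,0,0,0.049],
    [0,0,0.012,0,0,0,0.049],
  ],
)

```text
clock: 4.12
eef_pos: [0.47, 0.1509, 0.2068]
tool_rot: [-0.517, 3.098, 0.004]
force: [-11.9, -3.3, 53.2]
grip_width: 0.0488
```

```bash
python3 look.py pics/w5.png; python3 - <<'E'
from h import *
a=camera("scene")[180:320,290:440];cv2.imwrite("pics/s5.png",cv2.resize(a,None,fx=4,fy=4,interpolation=cv2.INTER_CUBIC))
E
```

```text
shift [ 0.0008 -0.0002  0.0053] turn [ 0.0024  0.0015 -0.0019]
[0.47002654 0.15088766 0.20679129] [-11.78  -5.69  52.28] 0.04852240221400675 4.1667
```

View pics/w5.png

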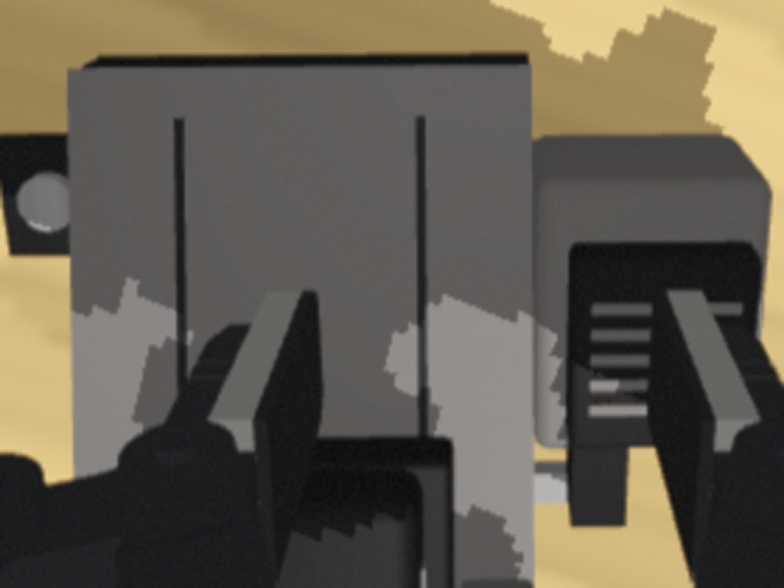

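View pics/s5.png

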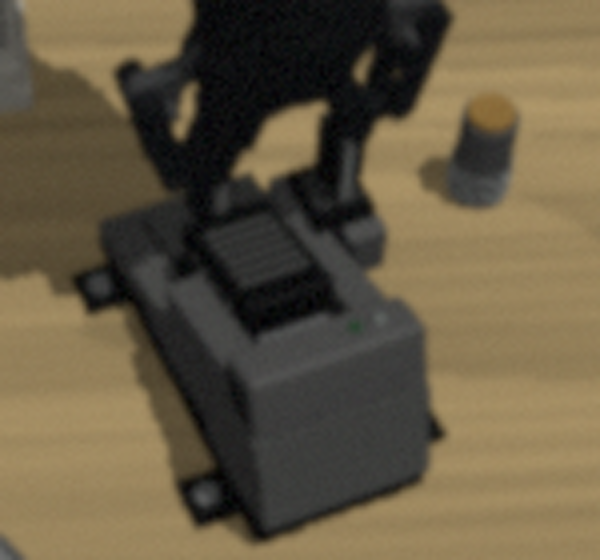

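The battery has popped and is stopped against the finger. The tab is on its stop at about 53 N, so I ease off.

Call:
servo_tool(
  steps=[
    [0,0,-0.001,0,0,0,0.049],
    [0,0,-0.002,0,0,0,0.049],
    [0,0,-0.003,0,0,0,0.049],
    [0,0,-0.0035,0,0,0,0.049],
    [0,0,-0.0035,0,0,0,0.049],
    [0,0,-0.0035,0,0,0,0.049],
    [0,0,-0.0035,0,0,0,0.049],
    [0,0,-0.0035,0,0,0,0.049],
  ],
)

```text
clock: 4.88
eef_pos: [0.47, 0.1507, 0.2078]
tool_rot: [-0.518, 3.097, 0.003]
force: [-5.9, -2.7, 27.1]
grip_width: 0.0487
```

```bash
python3 look.py pics/w6.png; python3 - <<'E'
from h import *
print(read_state()["force"],read_state()["wrist_torque"])
a=camera("scene")[180:320,290:440];cv2.imwrite("pics/s6.png",cv2.resize(a,None,fx=4,fy=4,interpolation=cv2.INTER_CUBIC))
print(read_state()["force"],read_state()["dq"].round(4))
E
```

```text
shift [ 0.0007 -0.0001  0.0062] turn [ 0.0014  0.0015 -0.0018]
[0.46997522 0.15068095 0.20774893] [-5.95 -2.04 27.38] 0.04929878315489341 4.9333
[-5.94546852 -2.03942563 27.38336965] [ 0.38340898  1.39028691 -0.05701172]
[-4.77322764 -2.5744856  27.52602681] [-0.0011  0.0024 -0.0008  0.0009  0.0007  0.0005 -0.0003]
```

View pics/w6.png

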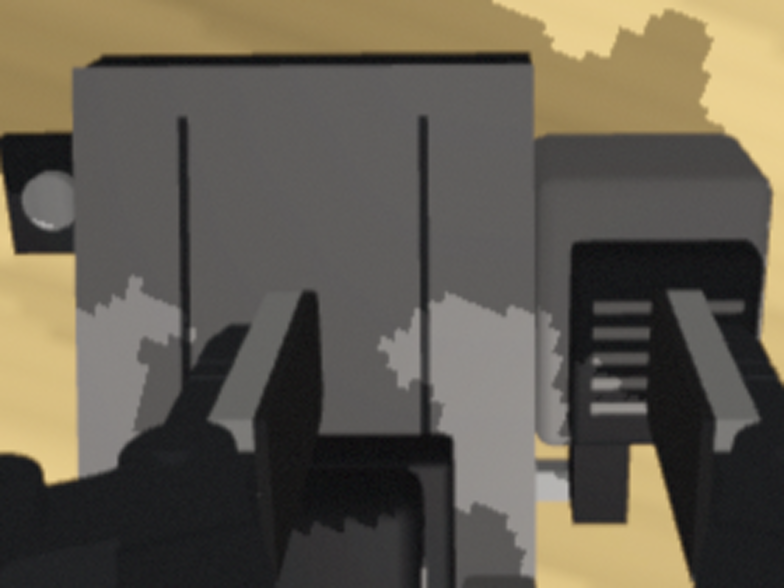

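View pics/s6.png

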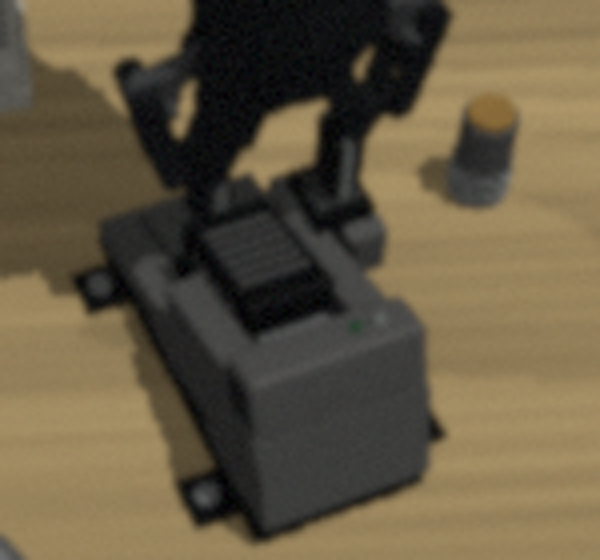

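Call:
servo_tool(
  steps=[
    [0,0,-0.0005,0,0,0,0.049],
    [0,0,-0.001,0,0,0,0.049],
    [0,0,-0.0015,0,0,0,0.049],
    [0,0,-0.0015,0,0,0,0.049],
    [0,0,-0.0015,0,0,0,0.049],
    [0,0,-0.0015,0,0,0,0.049],
  ],
)

```text
clock: 5.48
eef_pos: [0.47, 0.1506, 0.2082]
tool_rot: [-0.518, 3.097, 0.002]
force: [-3.1, -0.8, 16.9]
grip_width: 0.0489
```

```bash
python3 look.py pics/w7.png; python3 - <<'E'
from h import *
import fit
fit.info["w"]=dict(np.load("wl.npz"));q=[.5116,.1354,.333]
f=lambda p:((proj("w",c2w(p,q))[0]-[140,190])*2.8).round()
for d in(0,5,8):print("tab down",d,[f((x+d/4,y,46-d)) for x,y in((-50,42),(-50,70),(-18,42))])
t=np.tan(np.radians(16))
for s in(10,14,18,22):print("slide",s,"foot front",f((-s,24,35-s*t)),"shoulder 10mm up",f((-s-2.8,24,35-s*t+9.6)))
E
```

```text
shift [0.0006 0.     0.0067] turn [ 0.001   0.0014 -0.0019]
[0.46994565 0.15056615 0.20819812] [-2.06 -0.62 15.99] 0.04909401506147796 5.5333
tab down 0 [array([581., 264.]), array([785., 263.]), array([576., 464.])]
tab down 5 [array([578., 257.]), array([774., 257.]), array([573., 451.])]
tab down 8 [array([576., 254.]), array([768., 253.]), array([571., 444.])]
slide 10 foot front [456. 455.] shoulder 10mm up [454. 477.]
slide 14 foot front [456. 430.] shoulder 10mm up [454. 450.]
slide 18 foot front [456. 404.] shoulder 10mm up [454. 422.]
slide 22 foot front [456. 379.] shoulder 10mm up [454. 395.]
```

View pics/w7.png

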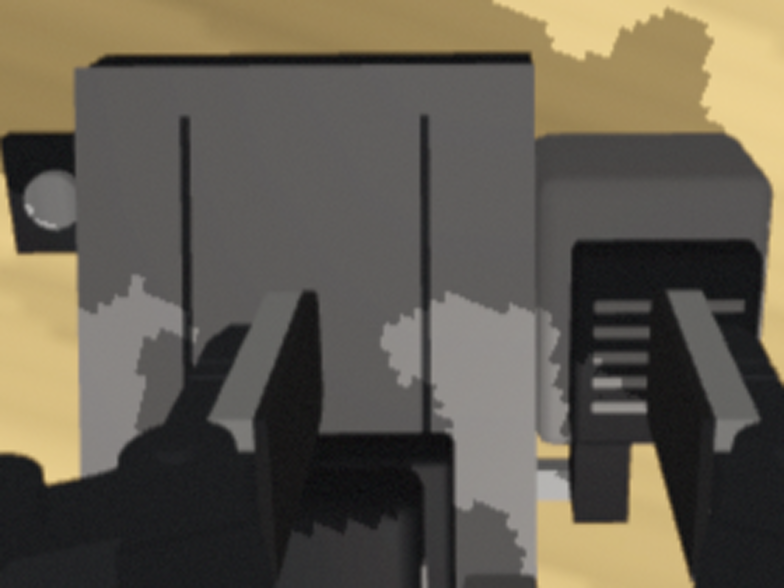

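Foot front is at row 435, which means about 13 mm of slide. The pad's rear edge at row 443 means the tab is fully down. To prove the contact and add margin, I shift the tool 3 mm downslope and check that the battery follows.

Call:
servo_tool(
  steps=[
    [0.0005,0,0,0,0,0,0.049],
    [0.001,0,0,0,0,0,0.049],
    [0.0015,0,0,0,0,0,0.049],
    [0.002,0,0,0,0,0,0.049],
    [0.0025,0,0,0,0,0,0.049],
    [0.003,0,0,0,0,0,0.049],
    [0.003,0,0,0,0,0,0.049],
    [0.003,0,0,0,0,0,0.049],
  ],
)

```text
clock: 6.2
eef_pos: [0.4688, 0.1501, 0.2084]
tool_rot: [-0.516, 3.092, 0.003]
force: [2.9, 1.4, 9.6]
grip_width: 0.049
```

```bash
python3 look.py pics/w8.png; python3 - <<'E'
from h import *
import fit
fit.info["w"]=dict(np.load("wl.npz"));q=[.5116,.1354,.333]
f=lambda p:((proj("w",c2w(p,q))[0]-[140,190])*2.8).round()
for d in(0,5,8):print("tab down",d,[f((x+d/4,y,46-d)) for x,y in((-50,42),(-50,70),(-18,42))])
t=np.tan(np.radians(16))
for s in(10,14,18,22):print("slide",s,"foot front",f((-s,24,35-s*t)))
cv2.imwrite("pics/t8.png",cv2.resize(camera("top")[170:320,150:400],None,fx=3,fy=3))
E
```

```text
shift [-0.0006  0.0001  0.0069] turn [ 0.0008  0.0073 -0.0024]
[0.46881641 0.15012529 0.20842002] [ 3.4   0.99 11.17] 0.04888606901542152 6.25
tab down 0 [array([582., 265.]), array([785., 264.]), array([576., 464.])]
tab down 5 [array([579., 258.]), array([775., 258.]), array([573., 451.])]
tab down 8 [array([577., 255.]), array([769., 254.]), array([571., 444.])]
slide 10 foot front [457. 455.]
slide 14 foot front [457. 430.]
slide 18 foot front [457. 404.]
slide 22 foot front [456. 379.]
```

View pics/w8.png

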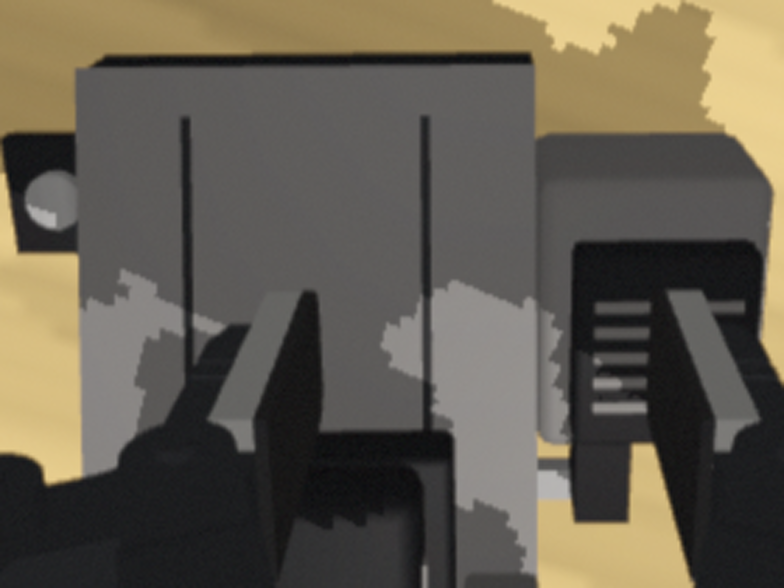

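View pics/t8.png

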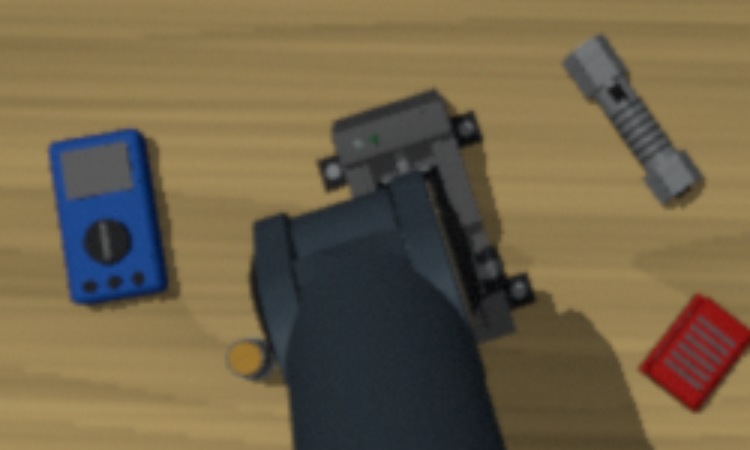

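The fingertip was held by friction on the tab, so it hardly moved. I shift a little further.

Call:
servo_tool(
  steps=[
    [0.001,0,-0.0003,0,0,0,0.049],
    [0.002,0,-0.0003,0,0,0,0.049],
    [0.003,0,-0.0003,0,0,0,0.049],
    [0.0035,0,-0.0003,0,0,0,0.049],
    [0.0035,0,-0.0003,0,0,0,0.049],
    [0.0035,0,-0.0003,0,0,0,0.049],
    [0.0035,0,-0.0003,0,0,0,0.049],
    [0.0035,0,-0.0003,0,0,0,0.049],
  ],
)

```text
clock: 6.97
eef_pos: [0.4655, 0.149, 0.2085]
tool_rot: [-0.516, 3.092, 0.003]
force: [2.2, 1.8, 8.5]
grip_width: 0.0494
```

```bash
python3 look.py pics/w9.png; python3 - <<'E'
from h import *
import fit
fit.info["w"]=dict(np.load("wl.npz"));q=[.5116,.1354,.333]
f=lambda p:((proj("w",c2w(p,q))[0]-[140,190])*2.8).round()
for d in(0,5,8):print("tab down",d,[f((x+d/4,y,46-d)) for x,y in((-50,42),(-50,70),(-18,42))])
t=np.tan(np.radians(16))
for s in(10,14,18,22):print("slide",s,"foot front",f((-s,24,35-s*t)))
print(read_state()["wrist_torque"])
E
```

```text
shift [-0.0041  0.0001  0.007 ] turn [ 0.0008  0.0073 -0.0024]
[0.46549924 0.14900324 0.20849188] [3.97 1.79 8.38] 0.049187205299992 7.0167
tab down 0 [array([581., 288.]), array([782., 287.]), array([575., 484.])]
tab down 5 [array([577., 280.]), array([772., 280.]), array([572., 471.])]
tab down 8 [array([576., 276.]), array([766., 276.]), array([570., 463.])]
slide 10 foot front [456. 473.]
slide 14 foot front [456. 448.]
slide 18 foot front [456. 423.]
slide 22 foot front [456. 397.]
[ 0.59082522 -0.71602683 -0.28018659]
```

View pics/w9.png

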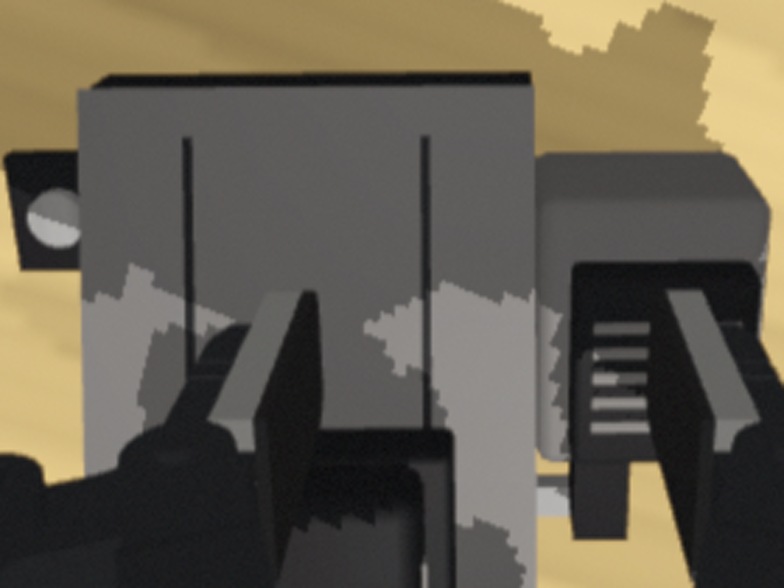

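The battery stayed at row 431 relative to the finger while the charger shifted 20 px. So it followed the finger and is touching it, at about 17 mm of slide. The tab is still fully down. I hold briefly and check that nothing drifts.

Call:
servo_tool(
  steps=[
    [0,0,0,0,0,0,0.049],
    [0,0,0,0,0,0,0.049],
    [0,0,0,0,0,0,0.049],
    [0,0,0,0,0,0,0.049],
    [0,0,0,0,0,0,0.049],
    [0,0,0,0,0,0,0.049],
    [0,0,0,0,0,0,0.049],
    [0,0,0,0,0,0,0.049],
  ],
)

```text
clock: 7.68
eef_pos: [0.4655, 0.149, 0.2085]
tool_rot: [-0.516, 3.092, 0.003]
force: [1.7, 1.1, 8.5]
grip_width: 0.0492
```

```bash
python3 look.py pics/w10.png; python3 -c "
import cv2,numpy as np
a=cv2.imread('pics/w9.png');b=cv2.imread('pics/w10.png');print(cv2.absdiff(a,b).mean(), cv2.phaseCorrelate(a[...,1].astype(float),b[...,1].astype(float)))"
```

```text
shift [-0.004   0.0001  0.007 ] turn [ 0.0008  0.0073 -0.0024]
[0.46553029 0.14900254 0.20847703] [3.3  1.62 9.68] 0.04922265411759066 7.7333
0.8541283435142765 ((0.006309322530682948, 0.00388227407438535), 0.8095489951999809)
```

View pics/w10.png

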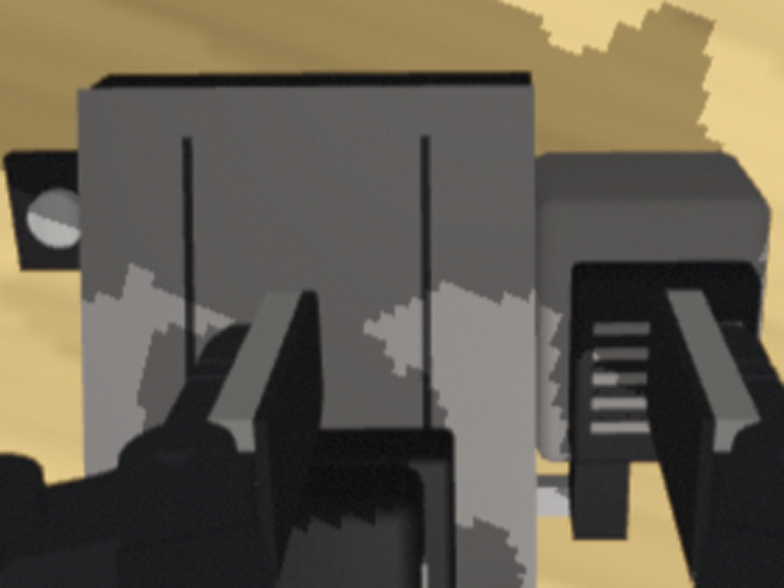

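The picture matches the previous one: battery front at row 431, tab rear edge at row 462, nothing moving. I hand the job in.

```bash
python3 -c "
from bench import *
print(finish_job())"
```

```text
the job is handed in; nothing more can be done
None
```

I pressed the release tab fully down with one finger while the other finger already stood in the battery's path. The battery popped and stopped about 13 mm down the slope. I then moved the finger about 3 mm further downslope and the battery followed it, which shows they were touching. The job is handed in with both fingers holding; no verdict was reported.

**Last checks:**
- **Battery:** it has slid about 17 mm, which puts its centre at charger x of about 10 mm, inside the allowed range. It did not move over the last 0.7 s.
- **Tab:** it is fully down within about 1 px in the wrist picture, and the vertical force is about 9 N.
- **Torch, tester, fuse:** the arm was never near them, and they looked undisturbed in the last top picture I viewed, before the final shift. I did not measure their positions.

**What did not go as planned:**
- **Pressing force:** the first press peaked at about 53 N on the tab's stop, so I eased off.
- **Downslope shift:** the first try barely moved the fingertip because of friction on the tab, so I repeated it.
- **Charger position:** my first estimate from the fixed cameras was several millimetres off, and I replaced it with a fit from the wrist camera.
- **Contact force:** I could not measure the force between finger and battery separately; it follows from the battery staying against the moving finger.

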